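# Bring the hanging chocolate funnel over the empty tart tin and still it

### The arm

A 6-joint arm with a two-finger parallel gripper is mounted at the origin on the work surface. World frame = base frame: x ahead of the robot, y to its left, z up, the work surface at z = 0. Lengths are in m, angles in rad, forces in N, time in s.
With the tool pointing down it reaches from about 0.225 to 0.875 m from the base axis. Payload 3.4 kg.
Tool frame: the origin (TCP) lies at the very end of the fingers, on their centre line; the grasp point (between the pads) lies 19 mm behind it; z points along the fingers, x is the direction in which the jaws open and shut, and the axes are right-handed (so a half turn about z gives the same grasp; the last joint's range is limited). The gripper opens to 85 mm and grips with 20 to 120 N. Pads are 22 mm wide; open, the fingers measure 114 mm over their backs; the gripper's body (76 mm by 85 mm) begins 54 mm behind the grasp point. The pads swing forward as they close: fully open they stand 13 mm farther back than shut.
Start: joints at [-1.301, 0.276, 1.505, -0, 1.361, -0.121], TCP at [0.219, -0.532, 0.231] pointing down, gripper open.
Joint ranges: [-2.89, 2.89], [-0.75, 2.08], [0.22, 2.7], [-1.18, 4.32], [0.11, 2.71], [-2.7, 2.7]. Speed limits (rad/s): [2.57, 2.57, 3.14, 3.14, 3.14, 3.14].

### API

Orientations are given as a unit quaternion [w, x, y, z].
In Python, from rig import manip gives the robot as it stands.
- The arm moves only by the tool carry_out, never from a script. Its argument "series" is a list of rows, each a list of 2 entries, a list of its own where there are three numbers: the shift along the tool's x, y, z in mm, then the turn about the tool's z in degrees. A call has 1 to 10 rows; each row shifts and turns the pose as measured when the row begins, along the tool's axes as they then stand; what a row does not reach is not made up. A row lasts 1/12 s, in which the tool goes at most 41.7 mm and 7.16 degrees, less where a joint would pass 70% of its speed; a pose out of reach is approached as far as the arm can. A call is refused whole if a number of a shift passes 41.7 or a number of a turn 7.16, either way. A call with a gripper value outside its range is refused whole. "fingers" is the finger opening in mm, from 0 to 85.4, set as the call begins (left out, the last holds). The fingers move at their own pace and stop on an object; "squeeze" is the grip in N (left out, the last holds). Time passes only in rows, so rows that do not move let the fingers close. It gives the time, the measured TCP pose, the force and the opening at its end, in the units of the state.
- manip.get_state(): the state, without advancing time (a new reading comes with each control period).
- manip.get_image(name): name is "side" or "top"; returns a dict with "frame" (384x512x3 uint8, blue, green, red), "K" (3x3 intrinsics, pixels), "rvec" (rotation vector, rad) and "tvec" (3), from world to camera coordinates, as OpenCV has them. Camera axes: x right, y down, z forward; pixel columns grow to the right and rows downward; lengths in m; the calibration is good to about 2 mm. A picture is of the moment at which its call begins. There is no depth.
- manip.sign_off(): hands the job in, once; it reports no verdict.
The state is a dict: "clock": time; "qpos": joint angles; "qd": joint speeds; "effort": joint torques, N m; "position": TCP position; "ee_rot": TCP orientation; "contact_force": force on the tool from outside, world axes, zero at the start; "moment": the same for the moment, N m; "width": finger opening in m.
Only numpy, scipy, OpenCV 4.12 (cv2) and the standard library are available. Lean on these libraries where they do the work, as an engineer would, in place of code of your own. Each camera call takes 0.05 s, during which the arm holds its last target. There are 200 camera calls.

### The job

The chocolate funnel hangs from its trolley on the overhead rail, with its nozzle parked in the drip cup. Take hold of the trolley's black handle, draw the funnel sideways over the rim of the drip cup and bring it over the empty tart tin, calming its swing with the trolley alone (hands off the funnel itself, never let it swing wildly, and leave the drip cup, the tins and everything else on the counter where they are). When it has hung still with the nozzle over the middle of the empty tin for at least four seconds, let go of the handle and leave it hanging there without swinging.

Things in the scene. Friction and masses are not known exactly. Their poses are not given: they have to be found in the camera images.
- gantry: steel counter gantry, 1000 mm wide, two posts carrying a square aluminium rail whose centre is 620 mm above the counter; fixed. Origin on the counter under the middle of the rail; y runs along the rail, z up, -x is the side the handle points to. The origin's place and yaw vary.
- trolley: red trolley on the rail with a drop handle, one piece, 0.9 kg; slides along the gantry's y only, 370 mm either way; friction 2.5 N keeps it where it is left. Origin: the grip point, middle of the handle: level black rubber bar, 18 mm thick, 130 mm long, along x, 300 mm above the counter, 215 mm to -x of the rail. Pinch from above, closing along y. Its 14 mm upright tube stands 103 mm to +x of it.
- funnel: steel funnel 140 mm wide, red lid, rigid on a hanger rod, 0.8 kg in all (varies). Hangs from a pin 565 mm above the counter at the trolley's y, centre of mass 330 mm below it; swings along the rail only, almost undamped (over a minute to die down), 1.2 s to and fro. Origin at its lugs, 300 mm below the pin; z up the rod, vertical when still.
- nozzle (a point): tip of the funnel's brass nozzle (18 mm in diameter), 490 mm below the pin along the rod; hangs 75 mm above the counter, and at the trolley's y when still.
- cup: heavy white stoneware drip cup, 0.8 kg, standing on the board under the parked nozzle (up to 20 mm off centre), mouth 78 mm across inside, rim 81 mm above the counter, so the nozzle hangs 6 mm deep in it. As the trolley is drawn sideways the funnel leans back, about 0.17 rad, before the nozzle slips over the rim and swings free. Origin under the centre of its base. Leave standing.
- board: wooden board 300 x 820 mm, 20 mm thick, lined with paper, lying under the rail, fixed. Origin under its centre.
- empty_tin: empty brass-coloured tart tin, 104 mm across the rim, 26 mm high, standing on the board under the rail, left or right of the drip cup, 170 to 320 mm from it; its top is 46 mm above the counter. Origin under its centre. The nozzle must end over its middle.
- full_tin: the same tart tin filled with dark chocolate, on the other side of the cup. Origin under its centre. Leave alone.
- sugar_jar: white jar with brass cap, 90 mm in diameter, 130 mm high, standing on the counter. Origin under its centre. Leave alone.
- chocolate_bar: dark chocolate bar, 130 x 55 x 12 mm, lying on the counter. Leave alone.
- egg_tray: white egg tray 170 x 70 mm with three eggs, 62 mm high. Leave alone.
Things that resemble listed ones, but are neither listed nor needed, are in the scene too. Leave any green look-alike of the empty_tin alone. Leave any purple look-alike of the cup alone.

How it is judged:
On the way, in this order (a step that is already met when the one before it is completed fails the run):
1. the nozzle is out of the drip cup, over 100 mm from its centre (horizontal distance between nozzle and cup above 0.1 m), for 0.1 s.
2. the funnel hangs still over the empty tin: nozzle within 20 mm of its centre, lean under 0.05 rad (horizontal distance between nozzle and empty_tin below 0.02 m and angle between funnel's own z axis and vertical below 0.05 rad), for 3 s.
At the end, for the whole second after the job is handed in: the funnel hangs released and still: nozzle within 20 mm (level) of the empty tin's centre, lean under 0.05 rad, turning slower than 0.25 rad/s, trolley at rest (all of step 2 and angular speed of funnel below 0.25 rad/s and linear speed of trolley below 0.03 m/s); the robot touches nothing.
It fails at once if the funnel swings wildly (leans more than 0.4 rad) (angle between funnel's own z axis and vertical above 0.4 rad).
It fails at once if the robot touches the funnel (contact force between funnel and the fingers above 0.5 N or contact force between funnel and the arm above 0.5 N).
It fails at once if a tin is moved by more than 15 mm, or the drip cup by more than 30 mm (distance of any of empty_tin, full_tin from where it was at the start of the episode above 0.015 m or distance of cup from where it was at the start of the episode above 0.03 m).
It fails at once if the jar, bar or egg tray is moved by more than 20 mm (distance of any of sugar_jar, chocolate_bar, egg_tray from where it was at the start of the episode above 0.02 m).
It also fails if it takes over 48 s, if anything falls off the work surface, if the arm or the gripper's body presses on something with over 40 N, if the wrist force passes 120 N, or if a joint passes its speed limit or range.

## Working session

There is one attempt and no reset: what is moved stays moved. The work goes in short steps, Python scripts to look and compute and a tool call to move; the robot and the scene stay as the last step left them, time stands still between calls to the robot, and variables do not carry over. Pictures are saved under pics/ and viewed, about 8 in all and at most 12, crops included, and the job is handed in when it is done.

Besides the shell and the picture viewer there is one more tool, called after ">>>" as name([rows], argument=value, ...), one row to a line, values as JSON. carry_out: Moves the arm, as the interface text tells. Its arguments: {"type":"object","properties":{"series":{"type":"array","items":{"type":"array"}},"fingers":{"type":"number"},"squeeze":{"type":"number"}},"required":["series"]}

```bash
ls; mkdir -p pics; cat > h.py <<'E'
import numpy as np, cv2
from rig import manip
def cam(n,save=None):
    d=manip.get_image(n); 
    if save: cv2.imwrite('pics/'+save,d['frame'])
    R=cv2.Rodrigues(np.array(d['rvec'],float))[0]; return d['frame'],np.array(d['K']),R,np.array(d['tvec'],float).ravel()
def ray(c,u,v):
    _,K,R,t=c; o=-R.T@t; return o,R.T@np.linalg.inv(K)@[u,v,1]
def plane(c,u,v,z):
    o,d=ray(c,u,v); return o+d*(z-o[2])/d[2]
def proj(c,p):
    _,K,R,t=c; q=K@(R@np.array(p)+t); return q[:2]/q[2]
E
python3 - <<'E'
from h import *
a=cam('top'); b=cam('side')
cv2.imwrite('pics/top.png',a[0]);cv2.imwrite('pics/side.png',b[0])
for c in(a,b): print(-c[2].T@c[3], c[1][0,0], c[2][2])
s=manip.get_state();print(s)
E
```

```text
pics
[0.37173814 0.01394163 1.39986453] 400.16263991848587 [ 0.07513372  0.0067774  -0.99715044]
[0.43343551 0.8590974  1.02155632] 416.54561525557136 [ 0.03105732 -0.7055273  -0.70800188]
{'clock': 0.1, 'qpos': array([-1.30100607e+00,  2.76523724e-01,  1.50604802e+00, -3.38405797e-05,
        1.36070855e+00, -1.21026495e-01]), 'qd': array([ 0.00016722, -0.00120454, -0.00402854,  0.00124511,  0.00179265,
        0.00111232]), 'effort': array([ 5.21462043e-04, -4.17702699e+01, -2.46406031e+01, -1.33490280e-04,
        5.83655928e-03,  1.65815828e-05]), 'position': array([ 0.21887899, -0.53117428,  0.23051427]), 'ee_rot': array([-5.38145751e-04,  8.30948036e-01, -5.56349395e-01, -6.50161043e-04]), 'contact_force': array([ 0.10536507, -0.19181709,  0.20208903]), 'moment': array([-0.00793402, -0.00990762, -0.02208653]), 'width': 0.08535805146033663}
```

View pics/top.png

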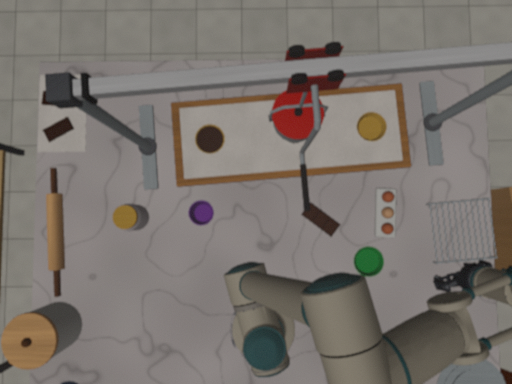

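View pics/side.png

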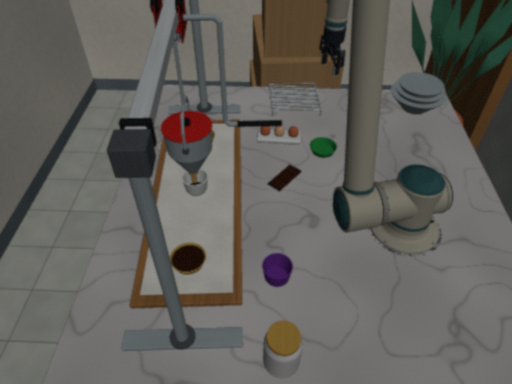

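Top view: the brass empty tin is at (371,127) and the chocolate-filled one at (209,138). The green look-alike is at (368,261), the purple cup at (201,212), and the jar at (128,217) with a brass cap. The black handle runs about (304,165)-(307,213), beside the bar at (320,219). The side view shows the handle at about (240..282,123) and the cup at (195,185). Candidates for the target: brass tin (chosen), full tin, green tin, jar cap. For the handle: the black bar (chosen) or the dark chocolate bar.

```bash
python3 - <<'E'
from h import *
a=cam('top'); b=cam('side')
A=cv2.cvtColor(a[0],cv2.COLOR_BGR2HSV)
def comp(m,x0,y0,x1,y1,mn=30):
    k=np.zeros_like(m);k[y0:y1,x0:x1]=m[y0:y1,x0:x1]
    for c in cv2.findContours(k,cv2.RETR_EXTERNAL,cv2.CHAIN_APPROX_NONE)[0]:
        if cv2.contourArea(c)>mn: yield c
# tin
m=cv2.inRange(A,(12,110,60),(35,255,255))
for c in comp(m,345,100,395,150):
    e=cv2.fitEllipse(c); p=plane(a,*e[0],.046); print('tin',e,p)
# width of rim
    for s in(-1,1): print(plane(a,e[0][0]+s*e[1][1]/2,e[0][1],.046))
# board quad
m=cv2.inRange(A,(5,90,60),(22,255,210))
for c in comp(m,160,75,420,195,100):
    r=cv2.minAreaRect(c); bx=cv2.boxPoints(r); P=np.array([plane(a,*q,.02) for q in bx]); 
    print('board',r,P[:,:2].round(3).tolist(),P.mean(0), np.linalg.norm(P-np.roll(P,1,0),axis=1))
# handle
m=cv2.inRange(A,(0,0,0),(180,255,55))
for c in comp(m,280,150,345,245):
    print('dark',cv2.boundingRect(c),cv2.contourArea(c))
print(A[150:225:5,290:330:3,2])
top=cv2.resize(a[0][140:250,270:400],None,fx=4,fy=4,interpolation=cv2.INTER_CUBIC)
sd=cv2.resize(b[0][90:200,140:300],None,fx=4,fy=4,interpolation=cv2.INTER_CUBIC)[:, :]
cv2.imwrite('pics/c1.png',top);cv2.imwrite('pics/c2.png',sd)
E
```

```text
tin ((371.36981201171875, 126.08853149414062), (26.44912338256836, 27.412817001342773), 102.02716064453125) [ 0.68954522 -0.37563981  0.046     ]
[ 0.69005981 -0.32876417  0.046     ]
[ 0.68903091 -0.42249111  0.046     ]
board ((371.0, 126.5), (27.0, 28.0), 90.0) [[0.743, -0.334], [0.742, -0.432], [0.646, -0.429], [0.647, -0.332]] [ 0.6943273  -0.38177865  0.02      ] [0.09574185 0.09782312 0.09570097 0.09732362]
board ((235.1508026123047, 139.21620178222656), (83.75086975097656, 124.06558227539062), 85.17922973632812) [[0.787, 0.323], [0.819, -0.113], [0.524, -0.133], [0.492, 0.296]] [0.65550883 0.09317769 0.02      ] [0.29640068 0.43685395 0.29627056 0.42992336]
board ((354.65521240234375, 128.36207580566406), (85.20467376708984, 104.55426025390625), 85.2363510131836) [[0.827, -0.133], [0.853, -0.5], [0.552, -0.513], [0.526, -0.152]] [ 0.68945322 -0.32453718  0.02      ] [0.30150973 0.36799043 0.30152625 0.36205524]
dark (301, 165, 30, 66) 346.5
[[154 153 155 143  86 105 152 153 153 153 155 157 155 154]
 [153 153 152 128 109 140 150 151 154 155 154 158 155 154]
 [152 151 152 143 117 136 151 151 155 155 157 157 155 155]
 [152 152 152 130  48  81 152 153 157 155 157 154 155 154]
 [134 129 127 118  42  53 121 120 119 118 117 116 115 115]
 [120 118 120 114  39  43 113 117 117 119 120 125 131 131]
 [136 135 133 136  48  41 120 128 134 133 133 133 135 132]
 [136 135 135 136  62  37 113 134 133 133 133 131 127 128]
 [136 135 134 136  87  41  93 134 133 132 129 130 132 133]
 [136 135 136 135  99  40  79 135 133 133 127 133 133 134]
 [136 136 135 137 125  35  54 136 135 134 131 135 132 133]
 [136 136 137 137 127  38  35  56  85 132 128 134 133 136]
 [137 138 137 137 126  48  42  59  57  53  61 128 136 136]
 [137 138 136 138 100  55  59  56  54  52  55  56  61 115]
 [139 138 137 139 136 136 120  60  55  57  57  58  52  51]]
```

View pics/c1.png

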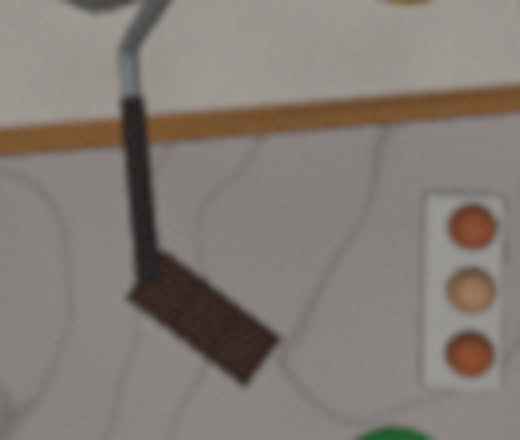

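View pics/c2.png

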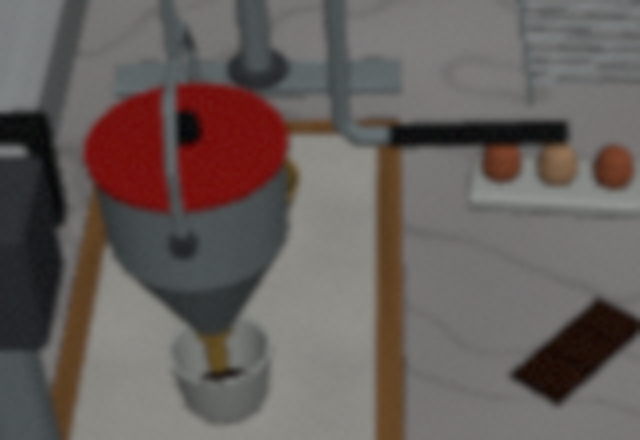

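```bash
python3 - <<'E'
from h import *
a=cam('top'); b=cam('side')
# handle from top at z=.3 and two-view
T=[plane(a,303.2,164.5,.3),plane(a,307,210.7,.3)]
S=[plane(b,237.5,123.7,.3),plane(b,281.8,123.,.3)]
for t,s in zip(T,S): print('handle',t.round(4),s.round(4))
d=T[0]-T[1]; print('len',np.linalg.norm(d),'yaw',np.arctan2(d[1],d[0]))
# funnel lid red centre in both views
# rail edges in top: bright greyish, sample columns
g=cv2.cvtColor(a[0],cv2.COLOR_BGR2GRAY)
P=[]
for u in list(range(130,280,10))+list(range(350,500,10)):
    col=cv2.GaussianBlur(g,(3,3),0)[30:115,u].astype(float); gr=np.diff(col)
    P.append((u,30+gr.argmax(),30+gr.argmin(),gr.max(),gr.min()))
P=np.array(P); print(P[::4])
h=.62
v=(P[:,1]+P[:,2]+1)/2
vx,vy,x0,y0=cv2.fitLine(np.c_[P[:,0],v].astype(np.float32),cv2.DIST_HUBER,0,.01,.01).ravel()
f=lambda u:y0+(u-x0)*vy/vx
p,q=[plane(a,u,f(u),.63) for u in(100,500)]; print('rail',p,q,'yaw',np.arctan2(p[0]-q[0]-0,p[1]-q[1]), np.abs(v-[f(u) for u in P[:,0]]).max())
# cup from side: white rim ellipse approx crop (221,350)/4 -> 
print('cup rim',plane(b,140+221/4,90+348/4,.081))
E
```

```text
handle [ 0.5241 -0.111   0.3   ] [ 0.5237 -0.1074  0.3   ]
handle [ 0.3963 -0.1191  0.3   ] [ 0.3967 -0.1162  0.3   ]
len 0.12804775159408555 yaw 0.06330093019759328
[[130.  95.  90.  14. -16.]
 [170.  91.  87.  14. -18.]
 [210. 104.  83.  19. -16.]
 [250. 101.  80.  20. -17.]
 [360.  92.  71.  18. -17.]
 [400.  72.  67.  12. -15.]
 [440.  69.  64.  12. -17.]
 [480.  65.  61.  17. -16.]]
rail [0.59859893 0.32355448 0.63      ] [ 0.67787447 -0.46410157  0.63      ] yaw -0.1003096086974234 17.708962273423992
cup rim [ 0.66791991 -0.10815081  0.081     ]
```

```bash
cat >> h.py <<'E'
YAW=.072; GX=np.array([np.cos(YAW),np.sin(YAW)]); GY=np.array([-np.sin(YAW),np.cos(YAW)])
H0=np.array([.460,-.114]); N0=H0+.215*GX
def lid():
    c=cam('top'); f=cv2.cvtColor(c[0],cv2.COLOR_BGR2HSV)
    m=cv2.inRange(f,(0,150,90),(6,255,255))|cv2.inRange(f,(174,150,90),(180,255,255))
    v,u=np.nonzero(m); _,K,R,t=c; o=-R.T@t
    d=(R.T@np.linalg.inv(K)@np.c_[u,v,np.ones(len(u))].T).T
    P=(o+d*((.31-o[2])/d[:,2])[:,None])[:,:2]-N0
    x,y=P@GX,P@GY; k=(x>-.06)&(x<.01)&(abs(y)<.5)
    y=y[k]; lo,hi=np.percentile(y,[1,99]); return (lo+hi)/2,hi-lo,k.sum()
def tool(dx,dy,dz=0):
    w,x,y,z=manip.get_state()['ee_rot']
    from scipy.spatial.transform import Rotation as Q
    return (Q.from_quat([x,y,z,w]).inv().apply([dx,dy,dz])*1000).round(1)
def trol(): return (np.array(manip.get_state()['position'])[:2]-H0)@GY
E
python3 - <<'E'
from h import *
print(lid(),lid())
E
```

```text
(np.float64(0.002408174387469153), np.float64(0.13587811266985397), np.int64(850)) (np.float64(0.002527260939595641), np.float64(0.13610574469532713), np.int64(852))
```

>>> carry_out([
  [[0,0,-38],6.1],
  [[0,0,-38],6.1],
  [[0,0,-38],6.1],
  [[0,0,-30],0],
], fingers=85)

```text
clock: 0.73
position: [0.2176, -0.5266, 0.3698]
ee_rot: [-0.006, 0.726, -0.687, -0.01]
contact_force: [0.0, -1.5, -0.5]
width: 0.085
```

>>> carry_out([
  [[-38,-25,0],1],
  [[-38,-25,0],0],
  [[-38,-25,0],0],
  [[-38,-25,0],0],
  [[-38,-25,0],0],
  [[-38,-25,0],0],
  [[-38,-25,0],0],
  [[-38,-25,0],0],
  [[-38,-25,0],0],
  [[-30,-20,0],0],
])

```text
clock: 1.57
position: [0.4352, -0.1772, 0.3803]
ee_rot: [-0.001, 0.714, -0.7, 0.001]
contact_force: [0.5, -0.2, 0.4]
width: 0.0848
```

```bash
python3 - <<'E'
from h import *
p=manip.get_state()['position']; print(p,manip.get_state()['ee_rot'],tool(.460-p[0],-.113-p[1],.300-p[2]))
E
```

```text
[ 0.43521645 -0.1772208   0.38032364] [-0.00096105  0.71404255 -0.70010087  0.00104201] [-63.7 -25.8  80.4]
```

>>> carry_out([
  [[-25,-10,0],-3],
  [[-22,-10,0],0],
  [[-10,-3,0],0],
  [[0,0,0],0],
])

```text
clock: 1.9
position: [0.4588, -0.1088, 0.3808]
ee_rot: [-0.003, 0.737, -0.676, 0.001]
contact_force: [-0.7, 0.3, 0.3]
width: 0.085
```

```bash
python3 - <<'E'
from h import *
s=manip.get_state();p=s['position']; print(p,s['ee_rot'],tool(.460-p[0],-.113-p[1],.281-p[2]))
a=cam('top','t3.png'); b=cam('side','s3.png')
cv2.imwrite('pics/m3.png',np.hstack([cv2.resize(i,(400,300)) for i in (a[0][60:252,180:436],b[0][60:252,130:386])]))
E
```

```text
[ 0.4588145  -0.10880291  0.38078454] [-0.00331471  0.73670617 -0.67620399  0.00108985] [ 4.6 -0.2 99.8]
```

View pics/m3.png

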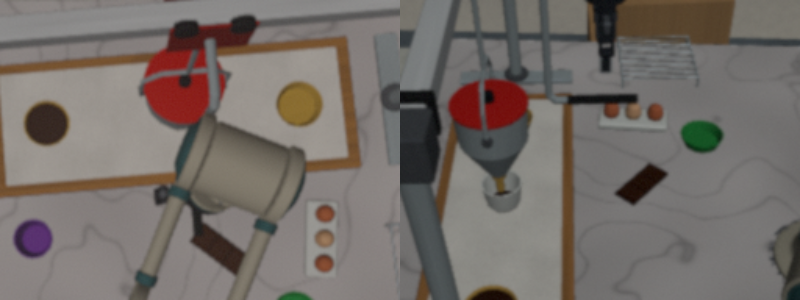

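Top: the wrist stands over the handle, with the lid and brass tin clear. Side: the fingers at (605,40) are above the black bar at (600,98). Next I descend.

>>> carry_out([
  [[4,0,25],-0.8],
  [[0,0,25],0],
  [[0,0,25],0],
  [[0,0,20],0],
  [[0,0,4],0],
  [[0,0,0],0],
])

```text
clock: 2.5
position: [0.4587, -0.1235, 0.2801]
ee_rot: [-0.001, 0.738, -0.675, 0.006]
contact_force: [0.2, 0.3, 0.5]
width: 0.0849
```

```bash
python3 - <<'E'
from h import *
s=manip.get_state();p=s['position']; print(p,s['ee_rot'],tool(.460-p[0],-.113-p[1],.281-p[2]),lid())
b=cam('side'); cv2.imwrite('pics/s4.png',cv2.resize(b[0][60:200,140:327],(748,560)))
E
```

```text
[ 0.45873543 -0.12351457  0.28011547] [-0.00128931  0.73775448 -0.67504472  0.00559395] [-10.4  -2.2  -0.9] (np.float64(0.0023956029083372354), np.float64(0.13636430855095402), np.int64(853))
```

View pics/s4.png

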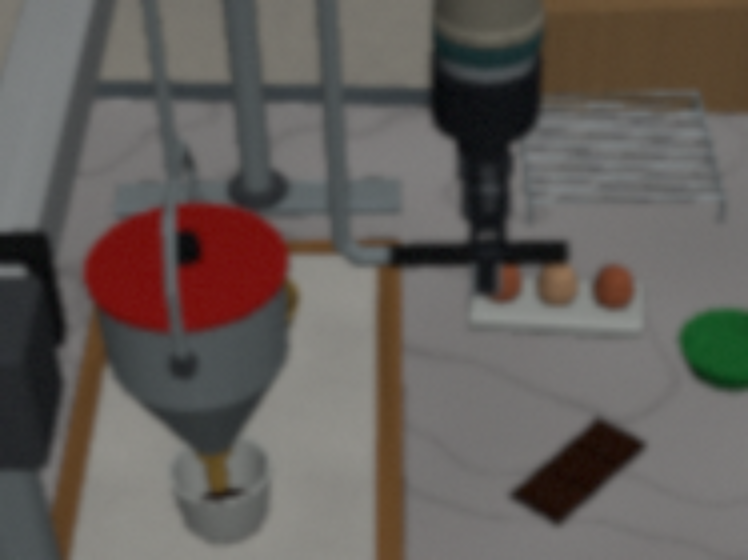

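Fingers straddle the bar at its middle (485,255). I correct 10 mm along tool x and close.

>>> carry_out([
  [[-8,0,0],0],
  [[-3,0,0],0.5],
  [[0,0,0],0],
  [[0,0,0],0],
])

```text
clock: 2.93
position: [0.4608, -0.1131, 0.286]
ee_rot: [-0.003, 0.734, -0.679, 0.011]
contact_force: [-0.1, 0.9, 0.4]
width: 0.0849
```

>>> carry_out([
  [[0,0,0],0],
  [[0,0,0],0],
  [[0,0,0],0],
  [[0,0,0],0],
  [[0,0,0],0],
  [[0,0,0],0],
], fingers=10, squeeze=50)

```text
clock: 3.43
position: [0.4617, -0.1134, 0.2881]
ee_rot: [-0.004, 0.735, -0.678, 0.013]
contact_force: [-0.4, -1.9, 1.0]
width: 0.0162
```

```bash
python3 - <<'E'
from h import *
s=manip.get_state();print(s['position'],s['ee_rot'],s['width'],s['contact_force'],trol(),lid())
E
```

```text
[ 0.46172676 -0.11342826  0.28810299] [-0.0035225   0.73453855 -0.67843264  0.01303318] 0.016183440787283784 [-0.43568074 -1.87816316  1.04373516] 0.00044603718485249885 (np.float64(0.0026451336574867604), np.float64(0.1363783839068387), np.int64(845))
```

>>> carry_out([
  [[5,0,1],0],
  [[6,0,1],0],
  [[6,0,1],0],
  [[6,0,1],0],
  [[6,0,1],0],
  [[6,0,1],0],
  [[6,0,1],0],
  [[6,0,1],0],
])

```text
clock: 4.15
position: [0.4649, -0.1551, 0.2881]
ee_rot: [-0.01, 0.735, -0.678, 0.011]
contact_force: [-1.2, 3.0, 6.4]
width: 0.0162
```

```bash
python3 - <<'E'
from h import *
s=manip.get_state();print(s['position'],s['ee_rot'],s['contact_force'],trol(),lid(),trol())
E
```

```text
[ 0.46491819 -0.15513304  0.28809697] [-0.01018491  0.73494588 -0.67796365  0.01077585] [-1.22992309  3.00481426  6.37968193] -0.041380277952341615 (np.float64(-0.031033256482114482), np.float64(0.12055362459533103), np.int64(938)) -0.043006958523674206
```

>>> carry_out([
  [[6,0,0],0],
  [[6,0,0],0],
  [[6,0,0],0],
  [[6,0,0],0],
  [[6,0,0],0],
])

```text
clock: 4.62
position: [0.4672, -0.186, 0.2881]
ee_rot: [-0.012, 0.735, -0.678, 0.009]
contact_force: [-0.8, 1.7, 0.7]
width: 0.0161
```

```bash
sed -i 's/return (lo+hi)\/2,hi-lo,k.sum()/return np.round([lo+.0656,hi-.0708],4)/' h.py; cat > s.py <<'E'
from h import *
t=trol();l=lid();s=manip.get_state();print(s['clock'],s['position'],s['contact_force'],t,l,'rel',l-t)
E
python3 s.py
```

```text
4.6667 [ 0.46733426 -0.1876908   0.28808727] [-1.29222726  0.12086337  2.54033711] -0.07232757555455854 [-0.0529 -0.056 ] rel [0.01942758 0.01632758]
```

>>> carry_out([
  [[6,0,0],0],
  [[6,0,0],0],
  [[6,0,0],0],
  [[6,0,0],0],
  [[6,0,0],0],
])

```text
clock: 5.08
position: [0.4697, -0.2194, 0.2881]
ee_rot: [-0.011, 0.735, -0.678, 0.009]
contact_force: [-1.0, 3.6, 2.9]
width: 0.0163
```

```bash
python3 s.py
```

```text
5.1333 [ 0.46980292 -0.22112049  0.28808606] [-0.6886257  -0.10595215  3.53097899] -0.10579999369277518 [-0.0664 -0.0728] rel [0.03939999 0.03299999]
```

>>> carry_out([
  [[6,0,0],0],
  [[6,0,0],0],
  [[6,0,0],0],
  [[6,0,0],0],
  [[6,0,0],0],
  [[6,0,0],0],
])

```text
clock: 5.63
position: [0.4726, -0.2587, 0.2881]
ee_rot: [-0.011, 0.735, -0.678, 0.009]
contact_force: [-1.1, 3.8, 2.5]
width: 0.0163
```

```bash
python3 s.py
```

```text
5.6833 [ 0.47272706 -0.26056756  0.28811737] [-1.08536827  1.36873547  3.94392177] -0.1452336561109821 [-0.1039 -0.1111] rel [0.04133366 0.03413366]
```

>>> carry_out([
  [[6,0,0],0],
  [[6,0,0],0],
  [[6,0,0],0],
])

```text
clock: 5.93
position: [0.4742, -0.2802, 0.2881]
ee_rot: [-0.01, 0.735, -0.678, 0.01]
contact_force: [-1.2, 2.1, 2.1]
width: 0.0163
```

```bash
python3 s.py
```

```text
5.9833 [ 0.47433693 -0.28219278  0.28809224] [-0.66076636 -1.70098793  1.90054594] -0.16674338806839462 [-0.1982 -0.1967] rel [-0.03145661 -0.02995661]
```

```bash
cat > fit.py <<'E'
from h import *; import sys
from scipy.optimize import least_squares
D=[]
for i in range(int(sys.argv[1])):
    c=manip.get_state()['clock'];t=trol();l=lid();D.append((c,t,*(l-t)))
D=np.array(D)
if len(sys.argv)>2: print(D.round(4))
now=manip.get_state()['clock']
y=D[:,3] # hi edge
for T in (1.15,1.2,1.25):
    w=2*np.pi/T; M=np.c_[np.cos(w*(D[:,0]-now)),np.sin(w*(D[:,0]-now)),np.ones(len(D))]
    q,r,_,_=np.linalg.lstsq(M,y,rcond=None); A=np.hypot(q[0],q[1]); ph=np.arctan2(q[1],q[0])
    # y=A cos(w t - ph); max at t=ph/w
    tm=(ph/w)%T
    print(f'T{T} off {q[2]:.4f} A {A:.4f} lean {A/.255:.3f} bobA {A/.255*.358*1000:.0f}mm  +peak in {tm:.3f} -peak in {(tm-T/2)%T:.3f} rms {np.sqrt(np.mean((M@q-y)**2)):.5f}')
print('now',now,'trol',trol(),manip.get_state()['position'])
E
python3 fit.py 14 v
```

```text
[[ 5.9833e+00 -1.6880e-01 -3.2500e-02 -3.8800e-02]
 [ 6.0333e+00 -1.6880e-01 -3.2600e-02 -4.5000e-02]
 [ 6.0833e+00 -1.6870e-01 -3.2900e-02 -4.9100e-02]
 [ 6.1333e+00 -1.6820e-01 -3.2600e-02 -4.8800e-02]
 [ 6.1833e+00 -1.6770e-01 -3.2800e-02 -4.5800e-02]
 [ 6.2333e+00 -1.6720e-01 -3.2900e-02 -3.7900e-02]
 [ 6.2833e+00 -1.6680e-01 -3.0800e-02 -2.7700e-02]
 [ 6.3333e+00 -1.6640e-01 -1.7000e-02 -1.6500e-02]
 [ 6.3833e+00 -1.6600e-01 -1.5000e-03 -2.7000e-03]
 [ 6.4333e+00 -1.6570e-01  1.4500e-02  1.1000e-02]
 [ 6.4833e+00 -1.6540e-01  2.8400e-02  2.3400e-02]
 [ 6.5333e+00 -1.6530e-01  4.2100e-02  3.4400e-02]
 [ 6.5833e+00 -1.6520e-01  5.1900e-02  4.2800e-02]
 [ 6.6333e+00 -1.6510e-01  5.8700e-02  4.8200e-02]]
T1.15 off 0.0002 A 0.0497 lean 0.195 bobA 70mm  +peak in 1.149 -peak in 0.574 rms 0.00029
T1.2 off 0.0018 A 0.0509 lean 0.199 bobA 71mm  +peak in 0.019 -peak in 0.619 rms 0.00067
T1.25 off 0.0034 A 0.0522 lean 0.205 bobA 73mm  +peak in 0.039 -peak in 0.664 rms 0.00115
now 6.6833 trol -0.16514930563463073 [ 0.47405631 -0.27856449  0.28812408]
```

>>> carry_out([
  [[0,0,0],0],
  [[0,0,0],0],
  [[0,0,0],0],
  [[15,0,0],0],
  [[15,0,0],0],
  [[15,0,0],0],
  [[15,0,0],0],
  [[15,0,0],0],
  [[15,0,0],0],
  [[13,0,0],0],
])

```text
clock: 7.52
position: [0.4817, -0.3809, 0.2881]
ee_rot: [-0.015, 0.736, -0.677, 0.004]
contact_force: [-1.5, 2.6, 4.5]
width: 0.0162
```

```bash
python3 fit.py 14 v
```

```text
[[ 7.5167e+00 -2.6780e-01 -5.4000e-03 -4.6000e-03]
 [ 7.5667e+00 -2.7180e-01 -3.0000e-03 -2.5000e-03]
 [ 7.6167e+00 -2.7100e-01 -4.1000e-03 -3.3000e-03]
 [ 7.6667e+00 -2.7010e-01 -3.5000e-03 -3.3000e-03]
 [ 7.7167e+00 -2.6910e-01 -4.1000e-03 -3.0000e-03]
 [ 7.7667e+00 -2.6820e-01 -2.4000e-03 -2.1000e-03]
 [ 7.8167e+00 -2.6740e-01 -7.0000e-04 -8.0000e-04]
 [ 7.8667e+00 -2.6670e-01  1.7000e-03  8.0000e-04]
 [ 7.9167e+00 -2.6620e-01  4.1000e-03  2.7000e-03]
 [ 7.9667e+00 -2.6590e-01  6.7000e-03  4.9000e-03]
 [ 8.0167e+00 -2.6560e-01  9.1000e-03  7.3000e-03]
 [ 8.0667e+00 -2.6540e-01  1.1700e-02  9.1000e-03]
 [ 8.1167e+00 -2.6530e-01  1.4200e-02  1.0900e-02]
 [ 8.1667e+00 -2.6520e-01  1.4500e-02  1.2200e-02]]
T1.15 off 0.0038 A 0.0079 lean 0.031 bobA 11mm  +peak in 1.150 -peak in 0.575 rms 0.00080
T1.2 off 0.0041 A 0.0081 lean 0.032 bobA 11mm  +peak in 0.020 -peak in 0.620 rms 0.00074
T1.25 off 0.0043 A 0.0083 lean 0.033 bobA 12mm  +peak in 0.040 -peak in 0.665 rms 0.00069
now 8.2167 trol -0.2651981522254028 [ 0.48148797 -0.37833722  0.28814434]
```

>>> carry_out([
  [[0,0,0],0],
  [[0,0,0],0],
  [[0,0,0],0],
  [[0,0,0],0],
  [[0,0,0],0],
  [[5,0,0],0],
  [[5,0,0],0],
  [[4,0,0],0],
  [[1,0,0],0],
])

```text
clock: 8.97
position: [0.4822, -0.3862, 0.2878]
ee_rot: [-0.019, 0.737, -0.675, -0.002]
contact_force: [-2.4, -1.8, 3.4]
width: 0.0159
```

```bash
python3 fit.py 24 v; python3 - <<'E'
from h import *
a=cam('top'); b=cam('side')
cv2.imwrite('pics/m5.png',np.hstack([cv2.resize(i,(400,300)) for i in (a[0][60:252,180:436],b[0][20:212,100:356])]))
E
```

```text
[[ 8.96670e+00 -2.73100e-01  0.00000e+00  4.00000e-04]
 [ 9.01670e+00 -2.73200e-01  3.00000e-04  1.10000e-03]
 [ 9.06670e+00 -2.73200e-01  1.50000e-03  1.80000e-03]
 [ 9.11670e+00 -2.73200e-01  2.50000e-03  2.00000e-03]
 [ 9.16670e+00 -2.73200e-01  3.30000e-03  3.30000e-03]
 [ 9.21670e+00 -2.73200e-01  5.30000e-03  3.90000e-03]
 [ 9.26670e+00 -2.73200e-01  6.30000e-03  4.80000e-03]
 [ 9.31670e+00 -2.73200e-01  7.30000e-03  6.00000e-03]
 [ 9.36670e+00 -2.73100e-01  8.10000e-03  6.60000e-03]
 [ 9.41670e+00 -2.73200e-01  8.50000e-03  6.70000e-03]
 [ 9.46670e+00 -2.73200e-01  8.70000e-03  6.70000e-03]
 [ 9.51670e+00 -2.73200e-01  9.00000e-03  6.70000e-03]
 [ 9.56670e+00 -2.73200e-01  8.50000e-03  6.40000e-03]
 [ 9.61670e+00 -2.73200e-01  8.20000e-03  6.70000e-03]
 [ 9.66670e+00 -2.73200e-01  7.70000e-03  5.60000e-03]
 [ 9.71670e+00 -2.73200e-01  6.30000e-03  4.80000e-03]
 [ 9.76670e+00 -2.73200e-01  5.40000e-03  4.20000e-03]
 [ 9.81670e+00 -2.73200e-01  3.90000e-03  3.30000e-03]
 [ 9.86670e+00 -2.73300e-01  2.60000e-03  2.10000e-03]
 [ 9.91670e+00 -2.73400e-01  1.70000e-03  1.60000e-03]
 [ 9.96670e+00 -2.73500e-01  8.00000e-04  1.40000e-03]
 [ 1.00167e+01 -2.73500e-01  4.00000e-04  8.00000e-04]
 [ 1.00667e+01 -2.73600e-01  5.00000e-04  5.00000e-04]
 [ 1.01167e+01 -2.73600e-01  5.00000e-04  5.00000e-04]]
T1.15 off 0.0038 A 0.0032 lean 0.013 bobA 5mm  +peak in 0.476 -peak in 1.051 rms 0.00023
T1.2 off 0.0036 A 0.0033 lean 0.013 bobA 5mm  +peak in 0.526 -peak in 1.126 rms 0.00022
T1.25 off 0.0035 A 0.0033 lean 0.013 bobA 5mm  +peak in 0.577 -peak in 1.202 rms 0.00025
now 10.1667 trol -0.2736756033574145 [ 0.48220222 -0.38678518  0.28786379]
```

View pics/m5.png

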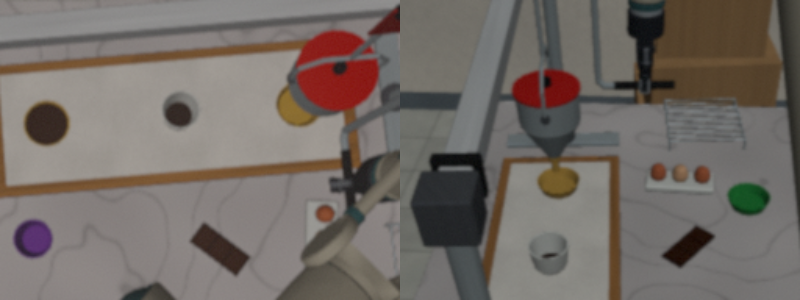

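```bash
python3 - <<'E'
from h import *
b=cam('side'); f=cv2.cvtColor(b[0],cv2.COLOR_BGR2HSV)
cv2.imwrite('pics/s6.png',cv2.resize(b[0][95:155,170:250],(800,600),interpolation=cv2.INTER_CUBIC))
t=trol(); n=N0+GY*t
print('pred nozzle px',proj(b,[*n,.075]),'pred tin',proj(b,[.6895,-.3756,.046]))
m=cv2.inRange(f,(12,110,40),(35,255,255)); m[:100]=0;m[160:]=0;m[:,:170]=0;m[:,250:]=0
for c in cv2.findContours(m,0,1)[0]:
    if cv2.contourArea(c)>20: print(cv2.boundingRect(c))
E
```

```text
pred nozzle px [198.54896421 128.77323595] pred tin [200.65242272 134.31954667]
(170, 120, 70, 40)
```

View pics/s6.png

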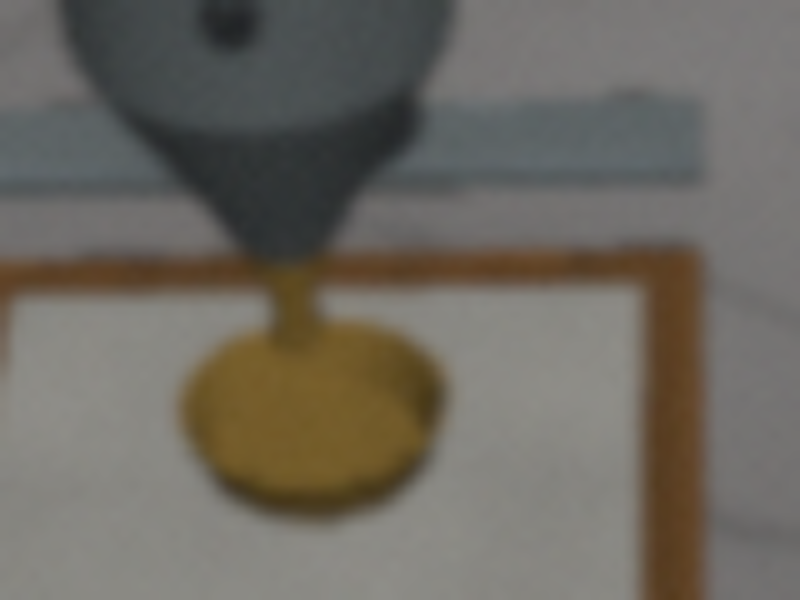

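Side crop: tin rim spans x 183-447 (far edge at y≈320), and the nozzle tip is near (297,342). That gives a tip pixel of about (199.7,129.2) and a rim centre column of 201.5.

```bash
python3 - <<'E'
from h import *
b=cam('side')
far=plane(b,201.2,127.0,.046); L=plane(b,188.3,134.3,.046); R=plane(b,214.7,134.3,.046)
tip=plane(b,199.6,129.2,.075)
print(far,L,R,'tin y from far',far[1]+.052,'tip',tip)
tin=np.array([(L[0]+R[0])/2,far[1]+.052]); t2=np.array([.6895,-.3756]); n=N0+GY*trol()
print(n,trol())
for T in(tin,t2):
  for p in(tip[:2],n): print((p-T)@GX,(p-T)@GY)
E
```

```text
[ 0.69346719 -0.4207558   0.046     ] [ 0.73603302 -0.37373036  0.046     ] [ 0.63661815 -0.37797818  0.046     ] tin y from far -0.3687557967460166 tip [ 0.68988272 -0.3691276   0.075     ]
[ 0.6941332  -0.37153621] -0.2737119913665481
0.003521171599306313 -0.000626734086684451
0.007587372230655701 -0.003334870004190752
0.0008473370366046269 0.006428097189449073
0.004913537667954016 0.0037199612719427725
```

>>> carry_out([
  [[0,0,0],0],
  [[0,0,0],0],
  [[0,0,0],0],
  [[0,0,0],0],
  [[0,0,0],0],
  [[0,0,0],0],
  [[0,0,0],0],
  [[0,0,0],0],
  [[0,0,0],0],
  [[0,0,0],0],
])

```text
clock: 11.2
position: [0.4822, -0.3868, 0.2879]
ee_rot: [-0.019, 0.737, -0.675, -0.001]
contact_force: [-1.0, 2.4, 2.1]
width: 0.0161
```

>>> carry_out([
  [[0,0,0],0],
  [[0,0,0],0],
  [[0,0,0],0],
  [[0,0,0],0],
  [[0,0,0],0],
  [[0,0,0],0],
  [[0,0,0],0],
  [[0,0,0],0],
  [[0,0,0],0],
  [[0,0,0],0],
])

```text
clock: 12.03
position: [0.4822, -0.3868, 0.2879]
ee_rot: [-0.019, 0.737, -0.675, -0.001]
contact_force: [-1.3, 3.2, 1.4]
width: 0.0161
```

>>> carry_out([
  [[0,0,0],0],
  [[0,0,0],0],
  [[0,0,0],0],
  [[0,0,0],0],
  [[0,0,0],0],
  [[0,0,0],0],
  [[0,0,0],0],
  [[0,0,0],0],
  [[0,0,0],0],
  [[0,0,0],0],
])

```text
clock: 12.87
position: [0.4822, -0.3868, 0.2879]
ee_rot: [-0.019, 0.737, -0.675, -0.001]
contact_force: [-0.2, 2.0, 0.8]
width: 0.0157
```

>>> carry_out([
  [[0,0,0],0],
  [[0,0,0],0],
  [[0,0,0],0],
  [[0,0,0],0],
  [[0,0,0],0],
  [[0,0,0],0],
  [[0,0,0],0],
  [[0,0,0],0],
  [[0,0,0],0],
  [[0,0,0],0],
])

```text
clock: 13.7
position: [0.4822, -0.3869, 0.2879]
ee_rot: [-0.019, 0.737, -0.675, -0.001]
contact_force: [-0.5, 2.6, 1.7]
width: 0.0163
```

```bash
python3 fit.py 18
```

```text
T1.15 off 0.0039 A 0.0031 lean 0.012 bobA 4mm  +peak in 0.732 -peak in 0.157 rms 0.00037
T1.2 off 0.0037 A 0.0033 lean 0.013 bobA 5mm  +peak in 0.782 -peak in 0.182 rms 0.00038
T1.25 off 0.0035 A 0.0034 lean 0.013 bobA 5mm  +peak in 0.831 -peak in 0.206 rms 0.00040
now 14.6 trol -0.27372108780555243 [ 0.4822161  -0.38682978  0.28783497]
```

>>> carry_out([
  [[0,0,0],0],
  [[0,0,0],0],
  [[0,0,0],0],
  [[0,0,0],0],
  [[0,0,0],0],
  [[0,0,0],0],
], fingers=70)

```text
clock: 15.1
position: [0.4827, -0.39, 0.2869]
ee_rot: [-0.017, 0.737, -0.675, 0.001]
contact_force: [-0.0, 0.6, 1.0]
width: 0.0702
```

```bash
sed -i 's/c=manip.get_state()\[.clock.\];t=trol()/c=manip.get_state()["clock"];t=-.2737/' fit.py; python3 fit.py 18; python3 -c "
from h import *
s=manip.get_state();print(s['position'],s['contact_force'],s['width'])"
```

```text
T1.15 off 0.0038 A 0.0029 lean 0.012 bobA 4mm  +peak in 0.500 -peak in 1.075 rms 0.00020
T1.2 off 0.0037 A 0.0030 lean 0.012 bobA 4mm  +peak in 0.547 -peak in 1.147 rms 0.00024
T1.25 off 0.0036 A 0.0030 lean 0.012 bobA 4mm  +peak in 0.595 -peak in 1.220 rms 0.00028
now 16.0 trol -0.2766142854309045 [ 0.48262127 -0.38970127  0.28700122]
[ 0.48262127 -0.38970127  0.28700122] [ 0.46566393  0.21287232 -0.32574252] 0.07018248967431746
```

Released with no disturbance. Now I lift straight up.

>>> carry_out([
  [[-2,0,-15],0],
  [[0,0,-20],0],
  [[0,0,-20],0],
  [[0,0,-20],0],
  [[0,0,-15],0],
  [[0,0,-5],0],
  [[0,0,0],0],
  [[0,0,0],0],
])

```text
clock: 16.67
position: [0.4795, -0.3893, 0.3837]
ee_rot: [-0.017, 0.737, -0.675, -0.002]
contact_force: [0.2, -0.3, -0.3]
width: 0.0702
```

```bash
python3 fit.py 16; python3 - <<'E'
from h import *
a=cam('top'); b=cam('side')
cv2.imwrite('pics/m7.png',np.hstack([cv2.resize(i,(400,300)) for i in (a[0][60:252,180:436],b[0][20:212,100:356])]))
E
```

```text
T1.15 off 0.0037 A 0.0029 lean 0.011 bobA 4mm  +peak in 0.203 -peak in 0.778 rms 0.00015
T1.2 off 0.0039 A 0.0030 lean 0.012 bobA 4mm  +peak in 0.227 -peak in 0.827 rms 0.00016
T1.25 off 0.0041 A 0.0032 lean 0.013 bobA 5mm  +peak in 0.251 -peak in 0.876 rms 0.00017
now 17.4667 trol -0.2760356789323709 [ 0.47945898 -0.38934924  0.38389455]
```

View pics/m7.png

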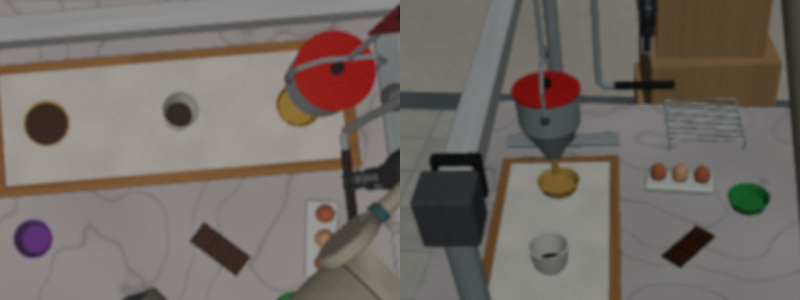

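The fingers are above the bar and clear of it. The funnel hangs over the brass tin, and the cup is still standing at (548,252).

```bash
python3 -c "
from rig import manip
print(manip.sign_off())"
```

```text
the job is handed in; nothing more can be done
None
```

I handed the job in at about 17.5 s of the 48 s allowed, with the funnel hanging released and nearly still over the empty tart tin; no verdict was reported. I gripped the trolley handle, drew the funnel out over the cup's rim, and calmed the roughly 0.20 rad swing with two timed trolley moves. I then held it over the brass tin for about five seconds, let go and lifted clear.

**Last checks**
- **Swing:** the remaining lean was about 0.012 rad, or about 0.06 rad/s, and letting go did not change it.
- **Position:** before release, the nozzle measured within about 8 mm of the tin's centre. The two camera views put it at −3 to +6 mm along the rail and 1 to 8 mm across it.
- **Robot:** the gripper stood about 100 mm above where it held the handle, with no contact force to speak of.
- **Other objects:** the cup was still standing. The full tin, chocolate bar and egg tray looked unmoved, judged by eye only. I did not look at the jar again; the arm did not go near it.

**Disagreement:** the lid position from the top camera read about 4 mm off the trolley position throughout. I put this down to the assumed lid height; it is well inside the 20 mm tolerance.

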